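# Gauge the length of a chocolate block

## Robot

A 7-joint arm with a two-finger parallel gripper is mounted at the origin on the work surface. World frame = base frame: x ahead of the robot, y to its left, z up, the work surface at z = 0. Lengths are in m, angles in rad, forces in N, time in s.
With the tool pointing down it reaches from about 0.4 to 0.9 m from the base axis. Payload 5.5 kg.
Tool frame: the origin (TCP) lies on the centre line of the jaws, within the pads' length; the fingertips stand manip.tip_extent ahead of it and the grasp point (between the pads) lies 3 mm ahead of it (manip.tip_extent is the distance from the TCP to the fingertips, in m); x points along the fingers, y is the direction in which the jaws open and shut, and the axes are right-handed (so a half turn about x gives the same grasp; the last joint's range is limited). The gripper opens to 85 mm and grips with 20 to 120 N. Pads are 22 mm wide; open, the fingers measure 114 mm over their backs; the gripper's body (76 mm by 85 mm) begins 54 mm behind the grasp point. The pads swing forward as they close: fully open they stand 13 mm farther back than shut.
Start: joints at [1.53, 0.501, -0.427, 1.55, 0.221, 1.138, -0.21], TCP at [0.194, -0.62, 0.253] pointing down, gripper open.
Joint ranges: [-2.88, 2.88], [-0.31, 2.03], [-1.54, 1.56], [0.2, 2.42], [-1.41, 4.55], [0.19, 2.02], [-2.57, 2.57]. Speed limits (rad/s): [2.57, 2.57, 3.14, 3.14, 3.14, 3.14, 3.14].

## Interface

Orientations are given as a 3x3 rotation matrix whose columns are the frame's x, y, z axes.
In Python, from plant import manip gives the robot as it stands.
- The arm moves only by the shell command python3 -m handwheel 'ROWS' [OPENING] [FORCE]. ROWS is a JSON object of lists of equal length, an entry for each row: "slide": the shift along the world's x, y, z in cm, a list of three; "delta_rot": the turn, a rotation vector about the world's x, y, z in rad, a list of three. In form: {"slide": [[dx, dy, dz], ...], "delta_rot": [[wx, wy, wz], ...]}. A call has 1 to 20 rows; each row is the pose to reach, as a shift and turn from the pose commanded when the call began; what a row does not reach only later rows make up. A row lasts 1/10 s, in which the tool goes at most 50 mm and 8.59 degrees, less where a joint would pass 70% of its speed; a pose out of reach is approached as far as the arm can. A call with a gripper value outside its range is refused whole. OPENING is the gripper's target within -1 to 1 (fully open at 1, half-way at 0, shut at -1), set as the call begins (- or left out, the last holds). The fingers move at their own pace and stop on an object; FORCE is the grip in N (left out, the last holds). Time passes only in rows, so rows that repeat a pose let the fingers close. It gives the time, the measured TCP pose, the force and the opening at its end, in the units of the state.
- manip.get_obs(): the state, without advancing time (a new reading comes with each control period).
- manip.get_image(name): name is "scene" or "top" or "wrist"; returns a dict with "frame" (480x640x3 uint8, red, green, blue), "range_z" (480x640 float32, m along the optical axis (not along the pixel's ray), 0 where there is no reading), "fx", "fy", "cx", "cy" (pixels), "dist_coeffs" ([k1, k2, p1, p2, k3] as OpenCV has them; the pictures are not rectified), "extrinsics" (4x4, takes a point from camera to world coordinates); the wrist camera has in their place "tool_from_camera" (4x4, takes a point from camera to tool coordinates, whose origin is the TCP and whose axes are the tool frame's). Camera axes: x right, y down, z forward; pixel columns grow to the right and rows downward; lengths in m; the calibration is good to about 2 mm. A picture is of the moment at which its call begins: read the wrist's pose just before it.
- manip.job_done(): hands the job in, once; it reports no verdict.
Trained networks look in a picture, given as the dict that the camera call returned (one of the last four; its "shot" number tells which), for a name from the list of things; names that differ only in an ending like _2 or _b are one class to them, and where a whole thing is asked for, a point or a joint stands for the part that bears it (a point fixed in the world has none). Each returns a list of dicts, best first, with "score" (0 to 1); they miss things now and then, are a little off and sometimes report something else, mostly with a low value. They report only what shows in the picture. A call takes as long as a camera call.
- manip.spot_in(target, picture): "position" ([x, y, z] in m, in world coordinates, good to about 4 mm: the middle of the surface that is visible of it).
- manip.regions_of(target, picture): "region" (480x640 bool, what is visible of it).
The state is a dict: "clock": time; "joints": joint angles; "joint_vel": joint speeds; "joint_efforts": joint torques, N m; "ee_pos": TCP position; "tcp_rot": TCP orientation; "wrist_force": force on the tool from outside, world axes, zero at the start; "moment": the same for the moment, N m; "grip_width": finger opening in m.
Only numpy, scipy, OpenCV 4.12 (cv2) and the standard library are available. Lean on these libraries where they do the work, as an engineer would, in place of code of your own. Each camera call takes 0.05 s, during which the arm holds its last target. There are 200 camera calls.

## Task

Check the length of the dark-brown chocolate block: take it from the sloping rack, lay it flat and lengthwise on the bed of the bench gauge, centred in line with the jaws without dropping it, and let go of it. Then slide the blue jaw by its black post until the block is held between the fixed jaw and the red spring tip with the tip pressed about half-way in (it must not bottom out or squeeze the block hard), and leave it so. Leave everything else where it is.

Things in the scene. Friction and masses are not known exactly. Their poses are not given: they have to be found in the camera images.
- dark_block: The dark-brown moulded chocolate block, 44 mm (its x) by 90 mm (its y, the length) by 30 mm high (its z), 100 to 210 g, its top moulded in six pillows (topmost 6 mm inset by about 2 mm). Origin: centre of its underside. At the start it lies flat on the sloping rack (tilted 35 degrees), in any one of its three seats.
- milk_block: Milk-brown block of the same shape in another seat of the rack; leave it.
- ivory_block: Ivory-white block of the same shape in another seat of the rack; leave it.
- rack: Fixed: white board (120 mm along slope, 330 mm wide along y) sloping 35 degrees, low edge towards its -x (the robot). Origin: on the table under the board's centre, where the face is 70 mm up. Seats at y = -108, 0, 108 mm, blocks lengthwise along y. Below each block two steel pins (10 mm thick, 14 mm tall, 33 mm either side of its middle) hold it; 56 mm is free between them.
- gauge: Fixed bench length gauge, measuring along its y. Origin: on the table, under the measuring line (x = 0). Grey bed 12 mm high, x -49 to 85 mm, y -130 to 170 mm: the block's underside rests 12 mm above the origin, its length along y, its middle near x = 0. The fixed jaw's face is at y = -80 mm; a guide rail (top at 32 mm) runs along y at x = 62 to 78 mm.
- anvil: The fixed steel jaw of the gauge, 50 mm wide, its top 48 mm above the table; same origin and axes as the gauge, its face at y = -80 mm looking to +y.
- jaw (a joint): Travel of the blue sliding jaw towards the fixed jaw (gauge -y), in m, 0 (fully open) to 0.110; it stays where it is left and takes about 7 N to slide. With the spring tip out, the gap between fixed jaw and red tip is 165 mm minus this travel.
- jaw_post (a point): Centre of the top of the black square grip post, 18 by 18 mm, standing on the sliding jaw: post top 93 mm above the table, free height 46 mm above the blue jaw (blue top 47 mm). Its centre is 46 mm behind (gauge +y of) the red tip's face when the tip is out, and on the measuring line.
- plunger (a joint): How far the red spring tip is pushed into the sliding jaw, in m: 0 (fully out) to 0.016 (bottomed). The spring gives 2 N at the start and 4.4 N at the bottom.
- tip_pad: The red disc of the spring tip, 22 mm across, 5 mm thick, on the measuring line 28 mm above the table; use point tip_face for its place (same origin as the gauge when everything is at zero).
- tip_face (a point): Centre of the red disc's face that touches the block.
- scraper: Wood-handled steel spatula, 260 mm long, lying on the table in front of the robot; leave it.
- jug: Clear plastic beaker, 100 mm across, 170 mm high, standing beyond the rack; leave it.
- bowl: Steel bowl, 150 mm across, 70 mm high, beyond the gauge; leave it.
- jar: Ivory jar with a white cap, 70 mm across, 100 mm high, beyond the rack and gauge, between jug and bowl; leave it.

How it is judged:
On the way, in this order (a step that is already met when the one before it is completed fails the run):
1. the dark block lies flat on the gauge's bed between the jaws, let go, with the spring tip still out (z of dark_block in the frame of gauge between 0.008 and 0.017 m and angle between dark_block's own z axis and vertical below 0.1 rad and x of dark_block in the frame of gauge between -0.015 and 0.015 m and y of dark_block in the frame of gauge between -0.04 and 0.05 m and angle between the y axis of dark_block and the y axis of gauge, either way round below 0.25 rad and contact force between the fingers and dark_block below 0.05 N and value of joint plunger below 0.001 m), for 0.2 s.
2. the jaw is slid up until the red tip is pressed in by the dark block (value of joint plunger above 0.003 m and contact force between tip_pad and dark_block above 1 N), for 0.2 s.
At the end, for the whole second after the job is handed in: The dark block lies flat (within 0.1 rad) on the bed, its middle within 15 mm of the measuring line and its length within 0.1 rad of it, touched by both the fixed jaw (over 0.3 N) and the red tip (over 1 N); the tip is pressed in by 3 to 13 mm of its 16 mm; block and jaw are at rest (all of step 2 and z of dark_block in the frame of gauge between 0.008 and 0.017 m and angle between dark_block's own z axis and vertical below 0.1 rad and x of dark_block in the frame of gauge between -0.015 and 0.015 m and angle between the y axis of dark_block and the y axis of gauge, either way round below 0.1 rad and value of joint plunger below 0.013 m and contact force between anvil and dark_block above 0.3 N and linear speed of dark_block below 0.01 m/s and velocity of joint jaw between -0.005 and 0.005 m/s).
It fails at once if the dark block is squeezed with more than 25 N by the tip (contact force between tip_pad and dark_block above 25 N).
It fails at once if the dark block is dropped or thrown (moves faster than 0.6 m/s while not held) (contact force between the fingers and dark_block below 0.01 N and linear speed of dark_block above 0.6 m/s).
It fails at once if the milk or the ivory block, the scraper, jug, bowl or jar is moved by more than 20 mm (distance of any of milk_block, ivory_block, scraper, jug, bowl, jar from where it was at the start of the episode above 0.02 m).
It also fails if it takes over 54 s, if anything falls off the work surface, if the arm or the gripper's body presses on something with over 40 N, if the wrist force passes 120 N, or if a joint passes its speed limit or range.

## Working session

There is one attempt and no reset: what is moved stays moved. The work goes in short steps, Python scripts to look and compute and a shell command to move; the robot and the scene stay as the last step left them, time stands still between calls to the robot, and variables do not carry over. Pictures are saved under pics/ and viewed, about 8 in all and at most 12, crops included, and the job is handed in when it is done.

```bash
ls; mkdir -p pics
python3 - <<'E'
from plant import manip
import cv2,numpy as np
o=manip.get_obs(); print({k:np.round(v,3).tolist() for k,v in o.items()}, manip.tip_extent)
for n in("scene","top"):
    p=manip.get_image(n); cv2.imwrite(f"pics/{n}0.png",p["frame"][:,:,::-1])
    print(n,p["fx"],p["dist_coeffs"],np.round(p["extrinsics"],3).tolist())
    for t in("dark_block","milk_block","ivory_block","rack","gauge","anvil","jaw_post","tip_pad","tip_face","scraper","jar"):
        r=manip.spot_in(t,p); print(t,[(np.round(q["position"],3).tolist(),round(q["score"],2)) for q in r[:2]])
E
```

```text
pics
{'clock': 0.0, 'joints': [1.53, 0.502, -0.427, 1.551, 0.221, 1.138, -0.21], 'joint_vel': [0.001, -0.002, -0.0, 0.001, -0.0, -0.001, -0.0], 'joint_efforts': [-0.0, -56.951, -5.817, -28.094, 0.01, 0.012, 0.0], 'ee_pos': [0.194, -0.62, 0.252], 'tcp_rot': [[-0.001, 0.299, -0.954], [0.002, -0.954, -0.299], [-1.0, -0.002, -0.0]], 'wrist_force': [0.15, -0.096, 0.299], 'moment': [-0.002, 0.008, -0.027], 'grip_width': 0.085} 0.022
scene 609.7844604612435 [-0.21050161  0.          0.          0.          0.        ] [[-0.613, 0.684, -0.396, 1.147], [0.79, 0.526, -0.314, 0.471], [-0.006, -0.505, -0.863, 1.303], [0.0, 0.0, 0.0, 1.0]]
dark_block []
milk_block [([0.576, -0.122, 0.089], 0.94)]
ivory_block [([0.557, -0.226, 0.095], 0.91), ([0.731, -0.036, 0.111], 0.74)]
rack [([0.589, -0.209, 0.089], 0.83)]
gauge [([0.572, 0.248, 0.013], 0.92)]
anvil [([0.576, 0.131, 0.043], 0.82)]
jaw_post [([0.575, 0.343, 0.044], 0.71), ([0.56, -0.228, 0.093], 0.22)]
tip_pad []
tip_face []
scraper [([0.394, -0.021, 0.004], 0.78)]
jar [([0.591, -0.206, 0.09], 0.73), ([0.735, 0.091, 0.1], 0.72)]
top 520.9955243712941 [-0.10461361  0.          0.          0.          0.        ] [[-0.146, -0.963, 0.227, 0.301], [-0.989, 0.143, -0.03, 0.042], [-0.004, -0.229, -0.973, 1.268], [0.0, 0.0, 0.0, 1.0]]
dark_block [([0.532, -0.34, 0.094], 0.93), ([0.568, 0.332, 0.057], 0.72)]
milk_block [([0.565, -0.13, 0.095], 0.68)]
ivory_block [([0.55, -0.228, 0.094], 0.78)]
rack [([0.567, -0.234, 0.086], 0.95), ([0.563, -0.126, 0.097], 0.57)]
gauge [([0.56, 0.243, 0.014], 0.62), ([0.532, -0.34, 0.096], 0.49)]
anvil [([0.57, 0.123, 0.044], 0.65)]
jaw_post []
tip_pad []
tip_face []
scraper [([0.393, -0.025, 0.0], 0.71)]
jar [([0.71, 0.081, 0.105], 0.85), ([0.538, 0.301, 0.03], 0.69)]
```

View pics/top0.png

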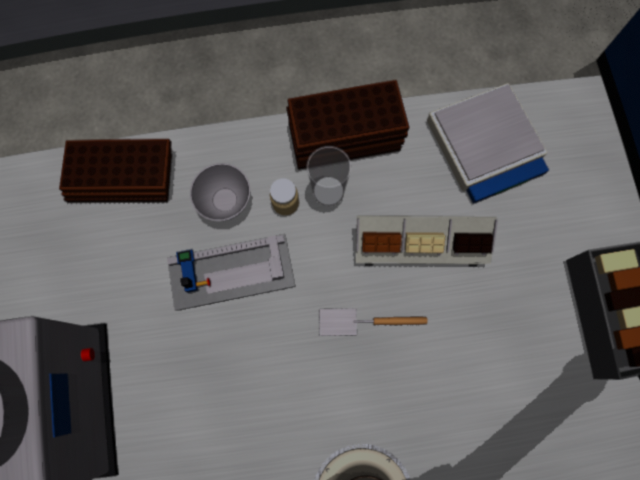

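View pics/scene0.png

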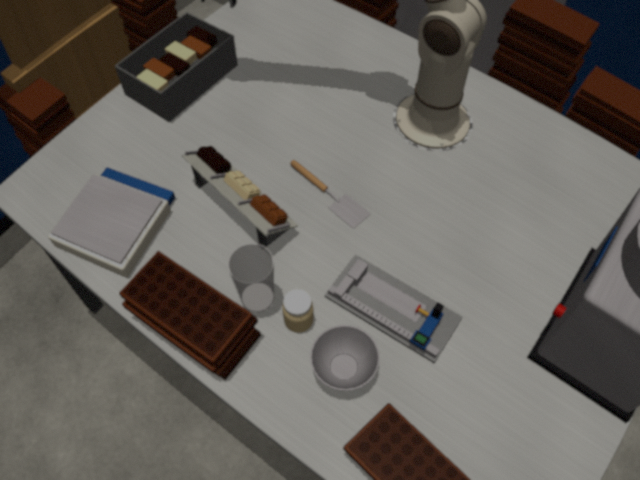

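```bash
cat > h.py <<'E'
from plant import manip
import cv2,numpy as np
def shot(n):
    o=manip.get_obs(); p=manip.get_image(n)
    if n=="wrist":
        T=np.eye(4);T[:3,:3]=o["tcp_rot"];T[:3,3]=o["ee_pos"];p["E"]=T@np.array(p["tool_from_camera"])
    else: p["E"]=np.array(p["extrinsics"])
    K=np.array([[p["fx"],0,p["cx"]],[0,p["fy"],p["cy"]],[0,0,1]]);p["K"]=K
    uv=np.stack(np.meshgrid(np.arange(640.),np.arange(480.)),-1).reshape(-1,1,2)
    n2=cv2.undistortPoints(uv,K,np.array(p["dist_coeffs"])).reshape(480,640,2)
    z=p["range_z"];c=np.dstack([n2*z[...,None],z])
    w=c@p["E"][:3,:3].T+p["E"][:3,3]; w[z==0]=np.nan; p["W"]=w
    return p
def save(p,f): cv2.imwrite(f,p["frame"][:,:,::-1])
def proj(p,X):
    Ei=np.linalg.inv(p["E"]);return cv2.projectPoints(np.array(X,float).reshape(-1,1,3),cv2.Rodrigues(Ei[:3,:3])[0],Ei[:3,3],p["K"],np.array(p["dist_coeffs"]))[0].reshape(-1,2)
E
python3 -m handwheel '{"slide":[[22,28,12],[22,28,12],[22,28,12],[22,28,12],[22,28,12],[22,28,12],[22,28,12],[22,28,12],[22,28,12],[22,28,12],[22,28,12],[22,28,12],[22,28,12],[22,28,12]],"delta_rot":[[0,0,1.1],[0,0,1.1],[0,0,1.1],[0,0,1.1],[0,0,1.1],[0,0,1.1],[0,0,1.1],[0,0,1.1],[0,0,1.1],[0,0,1.1],[0,0,1.1],[0,0,1.1],[0,0,1.1],[0,0,1.1]]}' 1
python3 - <<'E'
from h import *
o=manip.get_obs();print(np.round(o["joints"],2),np.round(o["ee_pos"],3))
p=shot("wrist");save(p,"pics/w1.png");print(np.round(p["tool_from_camera"],3),manip.tip_extent)
for t in("dark_block","ivory_block"):
    for r in manip.spot_in(t,p)[:2]:print(t,np.round(r["position"],3),r["score"])
for n in("wrist","top"):
    if n=="top":p=shot("top")
    r=manip.regions_of("dark_block",p)
    if not r: continue
    m=cv2.erode(r[0]["region"].astype(np.uint8),np.ones((3,3)))>0
    P=p["W"][m];P=P[~np.isnan(P[:,0])]
    c=np.median(P,0);P=P[np.linalg.norm(P-c,axis=1)<.07]
    print(n,len(P),np.round(c,4))
    w,V=np.linalg.eigh(np.cov(P.T));print(np.sqrt(w),np.round(V.T,3))
E
```

```text
clock: 2.6
ee_pos: [0.4139, -0.3409, 0.3729]
tcp_rot: [[-0.0, 0.986, -0.168], [0.001, -0.168, -0.986], [-1.0, -0.0, -0.0]]
wrist_force: [-0.0, 0.1, -0.6]
grip_width: 0.0852
[ 1.32  0.25 -0.81  1.67  0.19  1.3   0.31] [ 0.414 -0.341  0.373]
[[-0.001 -0.263  0.965 -0.12 ]
 [ 1.    -0.     0.001  0.001]
 [ 0.     0.965  0.263 -0.067]
 [ 0.     0.     0.     1.   ]] 0.022
dark_block [ 0.528 -0.338  0.092] 0.94
ivory_block [ 0.547 -0.234  0.092] 0.98
wrist 3113 [ 0.531  -0.3413  0.0946]
[0.00444129 0.01293477 0.02481664] [[-0.381  0.067  0.922]
 [ 0.913 -0.128  0.387]
 [-0.144 -0.989  0.012]]
top 626 [ 0.5283 -0.3424  0.0955]
[0.00372142 0.01198732 0.02429363] [[-0.465  0.094  0.88 ]
 [ 0.869 -0.14   0.474]
 [-0.168 -0.986  0.016]]
```

View pics/w1.png

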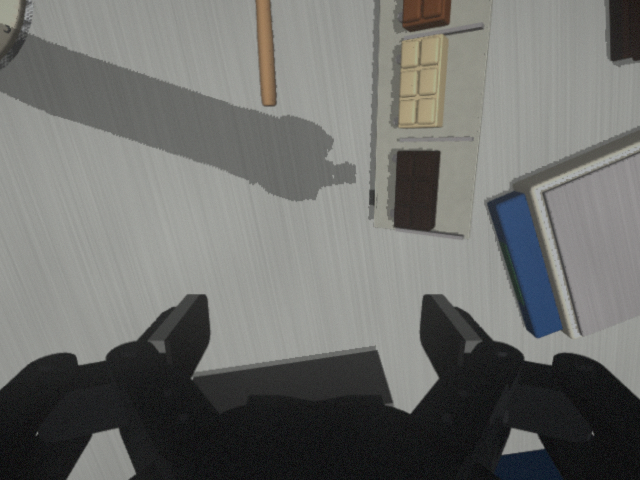

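```bash
python3 -m handwheel '{"slide":[[5.9,0.9,-19.6],[5.9,0.9,-19.6],[5.9,0.9,-19.6],[5.9,0.9,-19.6],[5.9,0.9,-19.6],[5.9,0.9,-19.6],[5.9,0.9,-19.6],[5.9,0.9,-19.6]],"delta_rot":[[-0.095,-0.604,0],[-0.095,-0.604,0],[-0.095,-0.604,0],[-0.095,-0.604,0],[-0.095,-0.604,0],[-0.095,-0.604,0],[-0.095,-0.604,0],[-0.095,-0.604,0]]}' 1
cat > fit.py <<'E'
from h import *
o=manip.get_obs();print(np.round(o["joints"],2),np.round(o["ee_pos"],4),np.round(o["tcp_rot"],3).tolist())
p=shot("wrist");save(p,"pics/w2.png")
r=manip.regions_of("dark_block",p);m=r[0]["region"];print(r[0]["score"],m.sum())
W=p["W"]
n0=np.array([-np.sin(.611)*np.cos(.155),np.sin(.611)*np.sin(.155),np.cos(.611)])
c=np.nanmedian(W[m],0)
d=(W-c)@n0; near=np.linalg.norm(W-c,axis=2)<.1
b=near&~m&(d<-.02)&(d>-.045)
def plane(P,it=4):
    P=P[~np.isnan(P[:,0])]
    for _ in range(it):
        q=P.mean(0);n=np.linalg.svd(P-q,full_matrices=False)[2][2];n*=np.sign(n[2]);e=(P-q)@n;P=P[abs(e)<max(2*e.std(),.0015)]
    return q,n,e.std()
qb,nb,sb=plane(W[b]);print("board",np.round(nb,3),np.degrees(np.arccos(nb[2])),"psi",np.arctan2(-nb[1],-nb[0]),sb,b.sum())
hh=(W[m]-qb)@nb;print("height pct",np.nanpercentile(hh,[5,25,50,75,95]))
# axes with fitted psi
psi=np.arctan2(-nb[1],-nb[0]);ey=np.array([-np.sin(psi),np.cos(psi),0]);ex=np.cross(ey,nb)
t=m&(np.abs((W-qb)@nb-.028)<.006);P=W[t]
A=np.stack([P@ex,P@ey],1).astype(np.float32)
k=cv2.minAreaRect(A);print("rect",k)
for j in(0,1):print("pct",np.percentile(A[:,j],[1,99]),np.diff(np.percentile(A[:,j],[1,99])))
mid=[np.percentile(A[:,j],[1,99]).mean() for j in(0,1)]
C=ex*mid[0]+ey*mid[1]+nb*(qb@nb);print("block underside centre",np.round(C,4))
E
python3 fit.py
```

```text
clock: 3.7
ee_pos: [0.473, -0.3312, 0.1764]
tcp_rot: [[0.567, 0.807, -0.165], [-0.089, -0.139, -0.986], [-0.819, 0.574, -0.007]]
wrist_force: [0.5, -15.4, -1.1]
grip_width: 0.086
[ 1.31  0.33 -0.62  2.23 -0.84  0.19  1.38] [ 0.473  -0.3312  0.1764] [[0.567, 0.807, -0.165], [-0.089, -0.139, -0.986], [-0.819, 0.574, -0.007]]
0.67 8712
board [-0.567  0.089  0.819] 35.04379292229029 psi -0.1559945584272731 0.0006190955820929184 21521
height pct [0.02280916 0.02616785 0.02937629 0.0300596  0.03080965]
rect ((0.5217878222465515, -0.2571648061275482), (0.04390259459614754, 0.08992436528205872), 0.08294328302145004)
pct [0.50047756 0.54314166] [0.0426641]
pct [-0.29813113 -0.21309573] [0.08503539]
block underside centre [ 0.5418 -0.344   0.0694]
```

View pics/w2.png

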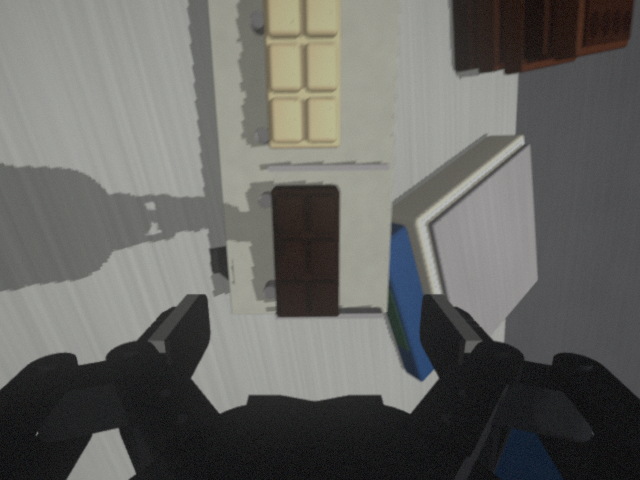

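Run:
```python
from h import *
o=manip.get_obs();print(np.round(o["joints"],3),o["wrist_force"],o["moment"])
p=shot("wrist");R=np.array(o["tcp_rot"]);L=(p["W"]-o["ee_pos"])@R
s=(p["range_z"]<.25)&(p["range_z"]>0)&(np.abs(L[...,1])<.07)&(np.abs(L[...,2])<.03)
q=L[s];print(np.nanpercentile(q[:,0],[90,98,99.5,100]));e=q[q[:,0]>.0];print(len(e),np.percentile(np.abs(e[:,1]),[1,50,99]) if len(e) else "")
```

```text
[ 1.305  0.331 -0.623  2.226 -0.832  0.192  1.377] [-0.4354681   0.72953848  0.25729989] [0.10000834 0.54675667 0.02108067]
[0.00189717 0.10361028 0.12744149 0.12919523]
7755 [0.00023741 0.01409487 0.05614048]
```

```bash
python3 -m handwheel '{"slide":[[0.9,-0.2,-1.6],[1.9,-0.4,-3.1],[2.8,-0.6,-4.7],[3.7,-0.8,-6.2],[3.7,-0.8,-6.2],[3.7,-0.8,-6.2],[3.7,-0.8,-6.2]],"delta_rot":[[0,0,0],[0,0,0],[0,0,0],[0,0,0],[0,0,0],[0,0,0],[0,0,0]]}' 1
python3 - <<'E'
from h import *
o=manip.get_obs();print(np.round(o["joints"],3),o["wrist_force"],o["ee_pos"])
p=shot("wrist");R=np.array(o["tcp_rot"]);L=(p["W"]-o["ee_pos"])@R
s=(L[...,0]<.04)&(L[...,0]>-.05)&(np.abs(L[...,1])>.03)&(np.abs(L[...,1])<.06)&(np.abs(L[...,2])<.016)
q=L[s];print(len(q),np.histogram(q[:,0],18,(-.05,.04))[0])
E
```

```text
clock: 4.55
ee_pos: [0.5112, -0.3432, 0.1224]
tcp_rot: [[0.561, 0.812, -0.16], [-0.08, -0.139, -0.987], [-0.824, 0.566, -0.013]]
wrist_force: [-0.2, 0.1, -0.2]
grip_width: 0.0856
[ 0.986  0.451 -0.313  2.168 -1.406  0.191  1.927] [-0.19309958  0.11335273 -0.17974864] [ 0.5111988  -0.34318434  0.12241323]
15659 [ 978 5446 1757  588 1003  879 1113 1032  945  815  694  397   12    0
    0    0    0    0]
```

```bash
cat > data.py <<'E'
import numpy as np
from plant import manip
o=manip.get_obs()
Q=[[1.53,.502,-.427,1.551,.221,1.138,-.21],[1.32,.25,-.81,1.67,.19,1.30,.31],[1.305,.331,-.623,2.226,-.832,.192,1.377],list(o["joints"])]
RR=[[[-.001,.299,-.954],[.002,-.954,-.299],[-1,-.002,0]],[[0,.986,-.168],[.001,-.168,-.986],[-1,0,0]],[[.567,.807,-.165],[-.089,-.139,-.986],[-.819,.574,-.007]],o["tcp_rot"]]
PP=[[.194,-.62,.252],[.4139,-.3409,.3729],[.473,-.3312,.1764],o["ee_pos"]]
Q=np.array(Q);RR=np.array(RR);PP=np.array(PP)
E
python3 - <<'E'
from data import *
import itertools
from scipy.spatial.transform import Rotation as Ro
from scipy.optimize import least_squares
X,Y,Z=np.eye(3);res=[]
for s1,s3,s5,s7 in itertools.product([1,-1],repeat=4):
  for a4 in(X,-X,Y,-Y):
    for a6 in(X,-X,Y,-Y):
      ax=[s1*Z,Y,s3*Z,a4,s5*Z,a6,s7*Z]
      M=[]
      for q in Q:
        r=Ro.identity()
        for a,t in zip(ax,q): r=r*Ro.from_rotvec(a*t)
        M.append(r.as_matrix())
      def cost(psi):
        A=[m.T@Ro.from_rotvec([0,0,-psi]).as_matrix()@R for m,R in zip(M,RR)]
        S=sum(A);U,_,V=np.linalg.svd(S);D=np.diag([1,1,np.linalg.det(U@V)]);R0=U@D@V
        return np.sqrt(sum(((a-R0)**2).sum() for a in A)),R0
      ps=np.linspace(-np.pi,np.pi,181);c=[cost(p)[0] for p in ps];k=int(np.argmin(c))
      ps=np.linspace(ps[k]-.04,ps[k]+.04,41);c=[cost(p)[0] for p in ps];k=int(np.argmin(c))
      res.append((c[k],ps[k],s1,s3,s5,s7,a4.tolist(),a6.tolist(),np.round(cost(ps[k])[1],2).tolist()))
res.sort(key=lambda r:r[0])
for r in res[:6]:print(r)
E
```

```text
(np.float64(0.006884385845718371), np.float64(-0.005999999999999998), -1, -1, -1, -1, [0.0, 1.0, 0.0], [0.0, 1.0, 0.0], [[-0.0, -1.0, -0.0], [0.0, 0.0, -1.0], [1.0, -0.0, 0.0]])
(np.float64(0.6205165422324906), np.float64(-1.2297304763960306), -1, -1, -1, -1, [-1.0, -0.0, -0.0], [-1.0, -0.0, -0.0], [[0.1, 0.26, 0.96], [0.48, -0.86, 0.18], [0.87, 0.45, -0.21]])
(np.float64(0.7781876639532537), np.float64(1.6217029118347837), -1, -1, -1, -1, [1.0, 0.0, 0.0], [1.0, 0.0, 0.0], [[0.4, -0.26, -0.88], [0.04, 0.96, -0.26], [0.92, 0.07, 0.4]])
(np.float64(0.8949995629801912), np.float64(-2.478367537831948), -1, -1, -1, -1, [-0.0, -1.0, -0.0], [-0.0, -1.0, -0.0], [[-0.53, 0.56, -0.63], [-0.29, 0.58, 0.76], [0.8, 0.59, -0.14]])
(np.float64(1.038397503450765), np.float64(-0.36506585039886597), -1, 1, -1, -1, [-1.0, -0.0, -0.0], [-1.0, -0.0, -0.0], [[0.18, 0.04, 0.98], [0.14, -0.99, 0.01], [0.97, 0.14, -0.19]])
(np.float64(1.0626011593540639), np.float64(-2.581087292951608), 1, -1, -1, -1, [0.0, 1.0, 0.0], [0.0, 1.0, 0.0], [[0.0, -1.0, 0.02], [0.08, -0.02, -1.0], [1.0, 0.0, 0.08]])
```

```bash
cat > kin.py <<'E'
import numpy as np
from scipy.spatial.transform import Rotation as Ro
from scipy.optimize import least_squares
Zm=np.array([0,0,-1.]);Y=np.array([0,1.,0]);AX=[Zm,Y,Zm,Y,Zm,Y,Zm]
R0=np.array([[0,-1,0],[0,0,-1],[1,0,0.]])
LO=np.array([-2.88,-.31,-1.54,.2,-1.41,.19,-2.57]);HI=np.array([2.88,2.03,1.56,2.42,4.55,2.02,2.57])
def frames(q):
    r=np.eye(3);F=[]
    for a,t in zip(AX,q): r=r@Ro.from_rotvec(a*t).as_matrix();F.append(r)
    return F
def rows(q):
    F=frames(q);e=np.eye(3)
    return np.stack([e[2],F[0][:,0],F[2][:,0],F[2][:,2],F[4][:,0],F[4][:,2],F[6][:,2],F[5][:,0]],1)
E
cat > fitlen.py <<'E'
from kin import *
from data import *
A=np.vstack([rows(q) for q in Q]);L,res,rk,sv=np.linalg.lstsq(A,PP.reshape(-1),rcond=1e-3)
print(np.round(L,3),rk,np.round(sv,2));print(np.round((A@L-PP.reshape(-1)).reshape(-1,3)*1000,1))
E
python3 fitlen.py
```

```text
[ 0.286  0.021 -0.017  0.53  -0.008  0.452  0.321  0.003] 8 [3.87 3.62 1.48 0.96 0.72 0.52 0.14 0.1 ]
[[11.6  0.4  3.1]
 [-4.3  1.2 -3. ]
 [-4.3 -2.2 -0.4]
 [ 4.2  1.4  0.4]]
```

```bash
cat >> kin.py <<'E'
L=np.array([0.286,0.021,-0.017,0.53,-0.008,0.452,0.321,0.003])
def fk(q): return rows(q)@L, frames(q)[6]@R0
def ik(p,R,q0,marg=.03,w=0.02):
    def f(q):
        P,RR=fk(q);return np.r_[(P-p)*10,Ro.from_matrix(RR@R.T).as_rotvec()*3,w*(q-q0)]
    s=least_squares(f,np.clip(q0,LO+marg+.001,HI-marg-.001),bounds=(LO+marg,HI-marg));P,RR=fk(s.x)
    return s.x,np.linalg.norm(P-p),np.linalg.norm(Ro.from_matrix(RR@R.T).as_rotvec())
def tool(psi,th,flip=1):
    x=np.array([np.sin(th)*np.cos(psi),np.sin(th)*np.sin(psi),-np.cos(th)])
    y=flip*np.array([np.cos(th)*np.cos(psi),np.cos(th)*np.sin(psi),np.sin(th)])
    return np.stack([x,y,np.cross(x,y)],1)
E
python3 - <<'E'
from kin import *
rng=np.random.default_rng(0);p=np.array([.530,-.342,.0866])
for flip in(1,-1):
    S=[]
    for i in range(60):
        q,e,a=ik(p,tool(-.156,.611,flip),rng.uniform(LO,HI),w=.002)
        if e<.004 and a<.02:S.append(q)
    S=np.array(S);print(flip,len(S))
    if len(S):
        m=np.minimum(S-LO,HI-S).min(1)
        for k in np.argsort(-m)[:7]:print(np.round(S[k],2),round(m[k],2))
E
```

```text
1 39
[ 1.54  0.95 -1.2   2.15  1.78  0.51 -1.  ] 0.27
[ 1.58  1.08 -1.33  2.14  1.79  0.67 -0.93] 0.21
[ 1.58  1.08 -1.33  2.14  1.79  0.67 -0.93] 0.21
[ 1.58  1.09 -1.34  2.14  1.79  0.69 -0.93] 0.2
[ 1.59  1.14 -1.38  2.14  1.8   0.74 -0.91] 0.16
[ 1.59  1.14 -1.39  2.14  1.8   0.74 -0.91] 0.15
[-0.1   1.05  1.3   2.14  4.41  1.26  1.98] 0.14
-1 35
[ 1.47  0.83 -1.06  2.15  1.8   0.36  2.07] 0.17
[-0.12  1.12  1.36  2.14  4.39  1.34 -1.19] 0.16
[-0.12  1.12  1.36  2.14  4.39  1.34 -1.19] 0.16
[-0.13  1.16  1.4   2.14  4.37  1.4  -1.21] 0.16
[-0.13  1.18  1.41  2.14  4.37  1.41 -1.21] 0.15
[ 0.68  0.52  0.05  2.16  4.49  0.35 -0.87] 0.06
[ 0.11  0.71  0.86  2.15  4.5   0.82 -1.04] 0.05
```

```bash
cat >> kin.py <<'E'
def follow(q,wps,rate_p=.05,rate_r=.15,log=None):
    q=np.array(q,float)
    for p,R in wps:
        for _ in range(60):
            P,RR=fk(q);dp=p-P;dr=Ro.from_matrix(R@RR.T).as_rotvec()
            if np.linalg.norm(dp)<1e-3 and np.linalg.norm(dr)<4e-3:break
            sub=max(1,np.linalg.norm(dp)/.01,np.linalg.norm(dr)/.03)
            v=np.r_[dp,dr]/sub
            J=np.zeros((6,7))
            for i in range(7):
                d=q.copy();d[i]+=1e-5;P2,R2=fk(d);J[:3,i]=(P2-P)/1e-5;J[3:,i]=Ro.from_matrix(R2@RR.T).as_rotvec()/1e-5
            q=np.clip(q+J.T@np.linalg.solve(J@J.T+1e-4*np.eye(6),v),LO,HI)
        if log is not None:log.append(q.copy())
    return q
E
python3 - <<'E'
from kin import *
A=np.array([1.32,.25,-.81,1.67,.19,1.30,.31]);pA,RA=fk(A)
lg=[];follow(A,[(np.array([.473,-.331,.176]),tool(-.168,.611)),(np.array([.510,-.339,.114]),tool(-.165,.611))],log=lg)
print("check",np.round(lg,2))
G=np.array([1.54,.95,-1.2,2.15,1.78,.51,-1.0]);n=-tool(-.156,.611)[:,0]
pg=np.array([.530,-.342,.0866])
Gp,e,a=ik(pg+.10*n,tool(-.156,.611),G);print("pre",np.round(Gp,2),e,a)
from manipq import cur if False else None
E
python3 - <<'E'
from kin import *
from plant import manip
c=np.array(manip.get_obs()["joints"])
n=-tool(-.156,.611)[:,0];pg=np.array([.530,-.342,.0866])
G=np.array([1.54,.95,-1.2,2.15,1.78,.51,-1.0])
for h in(.1,.14,.2):
    Gp,e,a=ik(pg+h*n,tool(-.156,.611),G);print("pre",h,np.round(Gp,2),e,a)
A=np.array([1.32,.25,-.81,1.67,.19,1.30,.31])
Gp,e,a=ik(pg+.1*n,tool(-.156,.611),G)
for k in(2,3,4,6):
    w=[fk(A+(Gp-A)*t) for t in np.linspace(0,1,k+1)[1:]]
    lg=[];q=follow(A,w+[(pg,tool(-.156,.611))],log=lg);print(k,np.round(lg,2).tolist())
    for p,R in w:print("   ",np.round(p,3),np.round(R[:,0],2),np.round(R[:,1],2))
E
```

```text
pre 0.1 [ 1.76  0.87 -1.47  2.21  1.46  0.59 -0.73] 1.4771199122618093e-05 7.00650310111399e-05
pre 0.14 [ 1.86  0.76 -1.51  2.22  1.25  0.52 -0.57] 3.508364339420549e-05 0.00011382278936489651
pre 0.2 [ 2.05  0.45 -1.51  2.22  0.47  0.36  0.13] 0.0002165255594744183 0.00018168312543005895
2 [[1.25, 0.37, -0.66, 1.95, 0.49, 0.77, 0.09], [1.54, 0.45, -0.95, 2.22, 0.36, 0.19, 0.24], [1.18, 0.57, -0.59, 2.18, 0.55, 0.19, 0.04]]
    [ 0.403 -0.411  0.199] [ 0.07 -0.19 -0.98] [ 0.97 -0.21  0.12]
    [ 0.473 -0.333  0.168] [ 0.57 -0.09 -0.82] [ 0.81 -0.13  0.57]
3 [[1.26, 0.35, -0.7, 1.86, 0.43, 0.98, 0.13], [1.28, 0.39, -0.67, 2.04, 0.52, 0.54, 0.06], [1.55, 0.46, -0.96, 2.22, 0.44, 0.19, 0.16], [1.18, 0.57, -0.58, 2.17, 0.66, 0.19, -0.07]]
    [ 0.394 -0.403  0.245] [-0.01 -0.15 -0.99] [ 0.97 -0.22  0.02]
    [ 0.423 -0.402  0.169] [ 0.21 -0.2  -0.96] [ 0.95 -0.18  0.25]
    [ 0.473 -0.333  0.168] [ 0.57 -0.09 -0.82] [ 0.81 -0.13  0.57]
4 [[1.27, 0.33, -0.72, 1.81, 0.38, 1.07, 0.17], [1.26, 0.38, -0.67, 1.95, 0.5, 0.77, 0.08], [1.31, 0.4, -0.69, 2.09, 0.51, 0.43, 0.07], [1.55, 0.46, -0.9
[... 486 characters left out ...]
39, -0.68, 2.04, 0.53, 0.54, 0.06], [1.36, 0.41, -0.75, 2.13, 0.49, 0.32, 0.09], [1.56, 0.47, -0.98, 2.22, 0.5, 0.19, 0.11], [1.17, 0.57, -0.57, 2.17, 0.74, 0.19, -0.15]]
    [ 0.397 -0.379  0.302] [-0.04 -0.08 -1.  ] [ 0.98 -0.21 -0.02]
    [ 0.394 -0.403  0.245] [-0.01 -0.15 -0.99] [ 0.97 -0.22  0.02]
    [ 0.403 -0.411  0.199] [ 0.07 -0.19 -0.98] [ 0.97 -0.21  0.12]
    [ 0.423 -0.402  0.169] [ 0.21 -0.2  -0.96] [ 0.95 -0.18  0.25]
    [ 0.448 -0.375  0.158] [ 0.38 -0.17 -0.91] [ 0.9  -0.15  0.41]
    [ 0.473 -0.333  0.168] [ 0.57 -0.09 -0.82] [ 0.81 -0.13  0.57]  File "<stdin>", line 8
    from manipq import cur if False else None
                           ^^
SyntaxError: invalid syntax
```

Run:
```python
from kin import *
from plant import manip
c=np.array(manip.get_obs()["joints"]);print(np.round(fk(c)[0],3))
n=-tool(-.156,.611)[:,0];pg=np.array([.530,-.342,.0866]);T=tool(-.156,.611)
xh=np.array([.988,-.155,0])
for th in (0,.3):
  for lean in(0,.3,.5,.7,.9):
   for sg in (1,-1):
    M=Ro.from_rotvec(sg*lean*xh).as_matrix()
    up=(np.array([.43,-.33,.30]),tool(-.156,0));
    w=[up,(np.array([.45,-.36,.23]),M@tool(-.156,th)),(pg+.1*n,M@T),(pg+.1*n,T),(pg+.03*n,T),(pg,T)]
    lg=[];q=follow(c,w,log=lg);P,R=fk(q)
    print(th,sg*lean,np.round(M@T[:,0],2),"err",np.round(1e3*np.linalg.norm(P-pg),1),round(np.linalg.norm(Ro.from_matrix(R@T.T).as_rotvec()),3),np.round(q,2),np.round(lg[3],2))
```

```text
[ 0.515 -0.342  0.122]
0 0 [ 0.57 -0.09 -0.82] err 145.5 0.651 [ 1.49  0.73 -1.01  2.22 -1.41  0.19  2.57] [ 0.88  0.29 -0.1   2.23 -1.25  0.33  1.78]
0 0 [ 0.57 -0.09 -0.82] err 145.5 0.651 [ 1.49  0.73 -1.01  2.22 -1.41  0.19  2.57] [ 0.88  0.29 -0.1   2.23 -1.25  0.33  1.78]
0 0.3 [ 0.6   0.15 -0.78] err 121.7 0.622 [ 1.41  0.69 -0.91  2.2  -1.41  0.19  2.57] [ 0.71  0.3   0.1   2.23 -1.31  0.4   1.84]
0 -0.3 [ 0.53 -0.33 -0.78] err 122.8 0.539 [ 1.42  0.68 -0.92  2.2  -1.41  0.19  2.45] [ 1.28  0.35 -0.61  2.23 -0.89  0.19  1.45]
0 0.5 [ 0.63  0.3  -0.72] err 108.8 0.61 [ 1.37  0.67 -0.85  2.2  -1.41  0.19  2.57] [ 0.67  0.3   0.15  2.23 -1.33  0.41  1.85]
0 -0.5 [ 0.51 -0.48 -0.72] err 78.5 0.245 [ 1.23  0.59 -0.67  2.17 -0.58  0.19  1.18] [ 1.42  0.39 -0.79  2.23 -0.44  0.19  1.02]
0 0.7 [ 0.65  0.43 -0.63] err 98.4 0.58 [ 1.33  0.65 -0.8   2.19 -1.41  0.19  2.54] [ 0.64  0.3   0.19  2.23 -1.34  0.43  1.86]
0 -0.7 [ 0.48 -0.61 -0.63] err 47.8 0.149 [ 1.19  0.59 -0.61  2.15  3.15  0.19 -2.55] [ 1.52  0.38 -0.94  2.23  3.32  0.19 -2.57]
0 0.9 [ 0.67  0.54 -0.51] err 89.0 0.551 [ 
[... 829 characters left out ...]
 0.65  0.3   0.18  2.23 -1.33  0.42  1.85]
0.3 -0.5 [ 0.51 -0.48 -0.72] err 78.6 0.245 [ 1.23  0.59 -0.67  2.17 -0.6   0.19  1.2 ] [ 1.42  0.39 -0.78  2.23 -0.45  0.19  1.03]
0.3 0.7 [ 0.65  0.43 -0.63] err 93.5 0.565 [ 1.31  0.64 -0.77  2.19 -1.41  0.19  2.53] [ 0.63  0.3   0.21  2.23 -1.34  0.43  1.86]
0.3 -0.7 [ 0.48 -0.61 -0.63] err 47.8 0.149 [ 1.19  0.59 -0.61  2.15  3.15  0.19 -2.55] [ 1.52  0.38 -0.94  2.22  3.3   0.19 -2.57]
0.3 0.9 [ 0.67  0.54 -0.51] err 85.9 0.541 [ 1.29  0.63 -0.73  2.19 -1.41  0.19  2.51] [ 0.6   0.3   0.24  2.23 -1.34  0.44  1.86]
0.3 -0.9 [ 0.47 -0.72 -0.51] err 47.8 0.149 [ 1.19  0.59 -0.61  2.15  3.15  0.19 -2.55] [ 1.5   0.37 -0.92  2.23  3.33  0.19 -2.57]
```

```bash
cat >> kin.py <<'E'
from scipy.optimize import lsq_linear
def follow(q,wps,log=None,damp=.05):
    q=np.array(q,float)
    for p,R in wps:
        for _ in range(25):
            P,RR=fk(q);dp=p-P;dr=Ro.from_matrix(R@RR.T).as_rotvec()
            if np.linalg.norm(dp)<1e-3 and np.linalg.norm(dr)<4e-3:break
            sub=max(1,np.linalg.norm(dp)/.05,np.linalg.norm(dr)/.15)
            v=np.r_[dp*2,dr]/sub;J=np.zeros((6,7))
            for i in range(7):
                d=q.copy();d[i]+=1e-5;P2,R2=fk(d);J[:3,i]=2*(P2-P)/1e-5;J[3:,i]=Ro.from_matrix(R2@RR.T).as_rotvec()/1e-5
            lo=np.maximum(LO-1e-6-q,-.2);hi=np.minimum(HI+1e-6-q,.2)
            q=q+lsq_linear(np.vstack([J,damp*np.eye(7)]),np.r_[v,np.zeros(7)],(lo,hi)).x
        if log is not None:log.append(q.copy())
    return q
E
python3 - <<'E'
from kin import *
from plant import manip
A=np.array([1.32,.25,-.81,1.67,.19,1.30,.31])
lg=[];follow(A,[(np.array([.473,-.331,.176]),tool(-.168,.611)),(np.array([.510,-.339,.114]),tool(-.165,.611))],log=lg)
print("check",np.round(lg,2).tolist())
c=np.array(manip.get_obs()["joints"])
n=-tool(-.156,.611)[:,0];pg=np.array([.530,-.342,.0866]);T=tool(-.156,.611)
xh=np.array([.988,-.155,0])
for lean in(0,-.3,-.5,-.7,-.9):
  for h in (.1,.04):
    M=Ro.from_rotvec(lean*xh).as_matrix()
    up=(np.array([.43,-.33,.30]),tool(-.156,0));
    w=[up,(np.array([.45,-.36,.23]),M@tool(-.156,.3)),(pg+.1*n,M@T),(pg+h*n,T),(pg+.03*n,T),(pg,T)]
    lg=[];q=follow(c,w,log=lg);P,R=fk(q)
    print(lean,h,"err",np.round(1e3*np.linalg.norm(P-pg),1),round(np.linalg.norm(Ro.from_matrix(R@T.T).as_rotvec()),3),np.round(lg,2)[1:].tolist())
E
```

```text
check [[1.63, 0.51, -1.1, 2.22, 0.87, 0.19, -0.27], [1.45, 0.66, -0.95, 2.18, 1.63, 0.19, -0.98]]
0 0.1 err 13.6 0.035 [[0.32, 0.29, 0.57, 1.97, -0.51, 0.76, 1.03], [0.79, 0.29, 0.01, 2.23, -1.29, 0.37, 1.81], [0.79, 0.29, 0.01, 2.23, -1.29, 0.37, 1.81], [0.99, 0.46, -0.31, 2.17, -1.41, 0.19, 1.95], [0.94, 0.52, -0.27, 2.12, -1.41, 0.19, 1.94]]
0 0.04 err 13.6 0.035 [[0.32, 0.29, 0.57, 1.97, -0.51, 0.76, 1.03], [0.79, 0.29, 0.01, 2.23, -1.29, 0.37, 1.81], [1.01, 0.44, -0.33, 2.18, -1.41, 0.19, 1.95], [0.99, 0.46, -0.31, 2.17, -1.41, 0.19, 1.95], [0.94, 0.52, -0.27, 2.12, -1.41, 0.19, 1.94]]
-0.3 0.1 err 13.6 0.035 [[-0.21, 0.33, 1.03, 2.07, -0.44, 0.51, 0.97], [0.23, 0.25, 0.49, 2.26, -1.41, 0.19, 1.96], [0.39, 0.34, 0.51, 2.22, -1.4, 0.54, 1.91], [0.99, 0.46, -0.31, 2.17, -1.41, 0.19, 1.95], [0.94, 0.52, -0.27, 2.12, -1.41, 0.19, 1.94]]
-0.3 0.04 err 13.6 0.035 [[-0.21, 0.33, 1.03, 2.07, -0.44, 0.51, 0.97], [0.23, 0.25, 0.49, 2.26, -1.41, 0.19, 1.96], [1.01, 0.44, -0.33, 2.18, -1.41, 0.19, 1.95], [0.99, 0.46, -0.31, 2.17, -1.41, 0.19, 1.95], [0.94, 0.52, -0.27, 2.12, -1.41, 0.19, 1.
[... 803 characters left out ...]
0.57, 0.21, -0.08], [0.3, 0.35, 0.14, 2.42, 2.49, 0.55, -1.93], [1.47, 0.65, -0.97, 2.18, 1.6, 0.19, -0.94], [1.45, 0.67, -0.95, 2.17, 1.64, 0.2, -0.98], [1.41, 0.75, -0.94, 2.15, 1.84, 0.25, -1.15]]
-0.9 0.1 err 19.8 0.05 [[-0.6, 0.6, 1.21, 2.25, 1.25, 0.19, -0.85], [-0.43, 0.69, 1.0, 2.42, 2.92, 0.53, -2.57], [1.36, 0.48, -0.76, 2.34, 3.16, 0.19, -2.57], [1.2, 0.58, -0.62, 2.25, 3.17, 0.19, -2.57], [1.15, 0.63, -0.57, 2.21, 3.17, 0.19, -2.57]]
-0.9 0.04 err 19.8 0.05 [[-0.6, 0.6, 1.21, 2.25, 1.25, 0.19, -0.85], [-0.43, 0.69, 1.0, 2.42, 2.92, 0.53, -2.57], [1.22, 0.56, -0.64, 2.27, 3.16, 0.19, -2.57], [1.2, 0.58, -0.62, 2.25, 3.17, 0.19, -2.57], [1.15, 0.63, -0.57, 2.21, 3.17, 0.19, -2.57]]
```

```bash
cat > to.py <<'E'
# python3 to.py : rotvec & slide from measured pose to targets
from kin import *
from plant import manip
def delta(p,R):
    o=manip.get_obs();print("slide cm",np.round((np.array(p)-o["ee_pos"])*100,2),"rot",np.round(Ro.from_matrix(R@np.array(o["tcp_rot"]).T).as_rotvec(),3))
def st():
    o=manip.get_obs();print("t",round(o["clock"],2),"q",np.round(o["joints"],2),"p",np.round(o["ee_pos"],4),"F",np.round(o["wrist_force"],1),"g",round(float(o["grip_width"]),4))
n=-tool(-.156,.611)[:,0];pg=np.array([.530,-.342,.0866]);T=tool(-.156,.611);xh=np.array([.988,-.155,0])
def M(l): return Ro.from_rotvec(l*xh).as_matrix()
E
python3 - <<'E'
from to import *
delta([.43,-.33,.30],tool(-.156,0));delta([.45,-.36,.25],M(-.5)@tool(-.156,.3))
E
```

```text
slide cm [-8.1   1.33 17.76] rot [0.083 0.596 0.009]
slide cm [-6.1  -1.67 12.76] rot [-0.456  0.373 -0.069]
```

```bash
python3 -m handwheel '{"slide":[[-2,0.3,4],[-5,0.9,9],[-8,1.3,14],[-8,1.3,17.8],[-8,1.3,17.8],[-8,1.3,17.8],[-6.1,-1.7,12.8],[-6.1,-1.7,12.8],[-6.1,-1.7,12.8],[-6.1,-1.7,12.8],[-6.1,-1.7,12.8],[-6.1,-1.7,12.8]],"delta_rot":[[0.02,0.12,0],[0.04,0.26,0],[0.06,0.4,0],[0.08,0.6,0],[0.08,0.6,0],[0.08,0.6,0],[-0.456,0.373,-0.07],[-0.456,0.373,-0.07],[-0.456,0.373,-0.07],[-0.456,0.373,-0.07],[-0.456,0.373,-0.07],[-0.456,0.373,-0.07]]}' 1
python3 - <<'E'
from to import *
st();delta([.45,-.36,.25],M(-.5)@tool(-.156,.3));delta(pg+.1*n,M(-.5)@T);delta(pg+.1*n,T)
c=np.array(manip.get_obs()["joints"])
for l in(-.3,-.4,-.5,-.6):
    lg=[];follow(c,[(pg+.1*n,M(l)@T),(pg+.1*n,T),(pg,T)],log=lg);print(l,np.round(lg,2).tolist())
E
```

```text
clock: 5.8
ee_pos: [0.4498, -0.3581, 0.2489]
tcp_rot: [[0.22, 0.966, -0.134], [-0.497, -0.007, -0.868], [-0.839, 0.258, 0.479]]
wrist_force: [0.0, 0.0, -0.3]
grip_width: 0.0856
t 5.8 q [-0.17  0.16  0.63  2.18  0.64  0.47 -0.17] p [ 0.4498 -0.3581  0.2489] F [ 0.   0.  -0.3] g 0.0856
slide cm [ 0.02 -0.19  0.11] rot [-0.001 -0.002 -0.002]
slide cm [ 2.36  2.5  -8.04] rot [-0.043 -0.271  0.147]
slide cm [ 2.36  2.5  -8.04] rot [ 0.442 -0.379  0.075]
-0.3 [[1.34, 0.38, -0.87, 2.31, 2.0, 0.28, -1.37], [1.7, 0.64, -1.24, 2.21, 1.24, 0.31, -0.59], [1.4, 0.74, -0.92, 2.15, 1.85, 0.23, -1.17]]
-0.4 [[1.23, 0.37, -0.8, 2.34, 2.12, 0.38, -1.49], [1.71, 0.66, -1.27, 2.21, 1.28, 0.34, -0.61], [1.4, 0.74, -0.92, 2.15, 1.84, 0.23, -1.16]]
-0.5 [[0.99, 0.33, -0.56, 2.37, 2.25, 0.44, -1.64], [1.7, 0.64, -1.24, 2.21, 1.24, 0.31, -0.58], [1.4, 0.74, -0.92, 2.15, 1.85, 0.23, -1.17]]
-0.6 [[0.64, 0.32, -0.2, 2.4, 2.39, 0.49, -1.8], [1.71, 0.67, -1.27, 2.21, 1.29, 0.34, -0.62], [1.4, 0.74, -0.93, 2.15, 1.84, 0.23, -1.16]]
```

```bash
python3 -m handwheel '{"slide":[[0.6,0.6,-2],[1.2,1.2,-4],[1.8,1.9,-6],[2.4,2.5,-8],[2.4,2.5,-8],[2.4,2.5,-8],[2.4,2.5,-8]],"delta_rot":[[-0.01,-0.07,0.04],[-0.02,-0.14,0.07],[-0.03,-0.2,0.11],[-0.043,-0.271,0.147],[-0.043,-0.271,0.147],[-0.043,-0.271,0.147],[-0.043,-0.271,0.147]]}' 1
python3 - <<'E'
from to import *
st();delta(pg+.1*n,T);delta(pg+.1*n,M(-.5)@T)
c=np.array(manip.get_obs()["joints"])
lg=[];follow(c,[(pg+.1*n,T),(pg,T)],log=lg);print(np.round(lg,2).tolist())
E
```

```text
clock: 6.5
ee_pos: [0.4599, -0.3642, 0.1916]
tcp_rot: [[0.414, 0.896, -0.162], [-0.552, 0.105, -0.827], [-0.724, 0.432, 0.538]]
wrist_force: [-0.1, -0.2, 0.8]
grip_width: 0.0852
t 6.5 q [ 0.12  0.25  0.35  2.36  2.09  0.29 -1.62] p [ 0.4599 -0.3642  0.1916] F [-0.1 -0.2  0.8] g 0.0852
slide cm [ 1.34  3.11 -2.31] rot [ 0.546 -0.168  0.057]
slide cm [ 1.34  3.11 -2.31] rot [ 0.056 -0.073  0.075]
[[1.7, 0.64, -1.24, 2.21, 1.24, 0.31, -0.58], [1.4, 0.74, -0.92, 2.15, 1.85, 0.23, -1.17]]
```

Branch switched (j5 = 2.1). Now to the pre-grasp pose.

```bash
python3 -m handwheel '{"slide":[[1.3,3.1,-2.3],[1.3,3.1,-2.3],[1.3,3.1,-2.3],[1.3,3.1,-2.3],[1.3,3.1,-2.3],[1.3,3.1,-2.3],[1.3,3.1,-2.3],[1.3,3.1,-2.3],[1.3,3.1,-2.3],[1.3,3.1,-2.3],[1.3,3.1,-2.3],[1.3,3.1,-2.3]],"delta_rot":[[0.546,-0.168,0.057],[0.546,-0.168,0.057],[0.546,-0.168,0.057],[0.546,-0.168,0.057],[0.546,-0.168,0.057],[0.546,-0.168,0.057],[0.546,-0.168,0.057],[0.546,-0.168,0.057],[0.546,-0.168,0.057],[0.546,-0.168,0.057],[0.546,-0.168,0.057],[0.546,-0.168,0.057]]}' 1
python3 - <<'E'
from to import *
st();delta(pg+.1*n,T);delta(pg+.03*n,T);delta(pg,T)
c=np.array(manip.get_obs()["joints"])
lg=[];follow(c,[(pg+.1*n,T),(pg,T)],log=lg);print(np.round(lg,2).tolist())
E
```

```text
clock: 7.7
ee_pos: [0.4717, -0.3334, 0.1678]
tcp_rot: [[0.565, 0.81, -0.156], [-0.09, -0.128, -0.988], [-0.82, 0.572, 0.001]]
wrist_force: [-0.2, 0.5, -0.0]
grip_width: 0.0853
t 7.7 q [ 1.75  0.61 -1.2   2.22  1.07  0.25 -0.37] p [ 0.4717 -0.3334  0.1678] F [-0.2  0.5 -0. ] g 0.0853
slide cm [0.16 0.03 0.07] rot [ 0.    -0.002  0.001]
slide cm [ 4.12 -0.59 -5.66] rot [ 0.    -0.002  0.001]
slide cm [ 5.83 -0.86 -8.12] rot [ 0.    -0.002  0.001]
[[1.66, 0.57, -1.14, 2.21, 1.08, 0.22, -0.44], [1.4, 0.74, -0.93, 2.15, 1.84, 0.24, -1.16]]
```

```bash
python3 -m handwheel '{"slide":[[0.9,-0.1,-1.2],[1.8,-0.2,-2.4],[2.7,-0.4,-3.6],[3.5,-0.5,-4.8],[4.1,-0.6,-5.7],[4.7,-0.7,-6.5],[5.3,-0.8,-7.3],[5.8,-0.9,-8.1],[5.8,-0.9,-8.1],[5.8,-0.9,-8.1]],"delta_rot":[[0,0,0],[0,0,0],[0,0,0],[0,0,0],[0,0,0],[0,0,0],[0,0,0],[0,0,0],[0,0,0],[0,0,0]]}' 1
python3 - <<'E'
from to import *
from h import *
st();delta(pg,T)
p=shot("wrist");save(p,"pics/w3.png")
E
```

```text
clock: 8.7
ee_pos: [0.5312, -0.3394, 0.0869]
tcp_rot: [[0.565, 0.811, -0.15], [-0.087, -0.122, -0.989], [-0.821, 0.572, 0.002]]
wrist_force: [-0.9, -0.3, -0.1]
grip_width: 0.0856
t 8.7 q [ 1.46  0.77 -0.97  2.14  1.74  0.25 -1.01] p [ 0.5312 -0.3394  0.0869] F [-0.9 -0.3 -0.1] g 0.0856
slide cm [-0.12 -0.26 -0.03] rot [ 0.001 -0.003 -0.006]
```

View pics/w3.png

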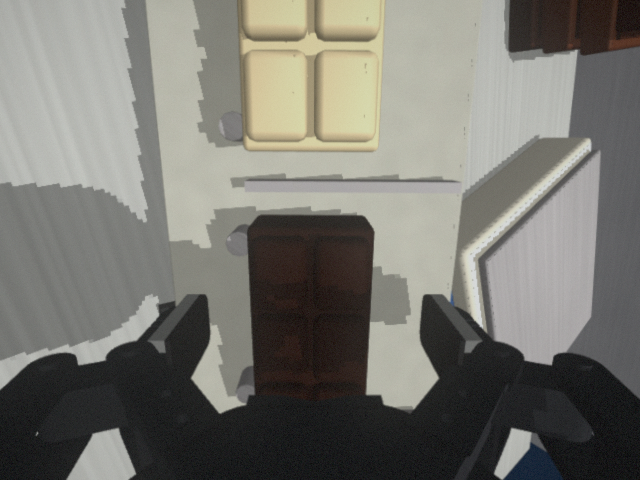

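```bash
python3 -m handwheel '{"slide":[[-0.1,-0.2,0],[-0.1,-0.2,0],[-0.1,-0.2,0],[-0.1,-0.2,0],[-0.1,-0.2,0],[-0.1,-0.2,0],[-0.1,-0.2,0],[-0.1,-0.2,0],[-0.1,-0.2,0],[-0.1,-0.2,0],[-0.1,-0.2,0],[-0.1,-0.2,0]],"delta_rot":[[0,0,0],[0,0,0],[0,0,0],[0,0,0],[0,0,0],[0,0,0],[0,0,0],[0,0,0],[0,0,0],[0,0,0],[0,0,0],[0,0,0]]}' -1 35
```

```text
clock: 9.95
ee_pos: [0.5293, -0.3431, 0.087]
tcp_rot: [[0.565, 0.811, -0.153], [-0.088, -0.125, -0.988], [-0.82, 0.572, 0.001]]
wrist_force: [-5.0, 1.2, 6.2]
grip_width: 0.0434
```

```bash
python3 -m handwheel '{"slide":[[-0.6,0.1,0.8],[-1.4,0.2,2],[-2.5,0.4,3.6],[-3.6,0.6,5.2],[-4.7,0.7,6.8],[-5.7,0.9,8.2],[-6.2,0.8,10],[-6.7,0.7,12],[-7.2,0.6,14],[-7.7,0.5,16],[-7.9,0.4,18],[-7.9,0.2,20],[-7.9,0.2,21],[-7.9,0.2,21],[-7.9,0.2,21]],"delta_rot":[[0,0,0],[0,0,0],[0,0,0],[0,0,0],[0,0,0],[0,0,0],[0.01,0.08,0],[0.02,0.16,0],[0.04,0.24,0],[0.05,0.32,0],[0.06,0.4,0],[0.08,0.5,0],[0.095,0.604,0],[0.095,0.604,0],[0.095,0.604,0]]}' -1 35
python3 - <<'E'
from to import *
st()
c=np.array(manip.get_obs()["joints"])
delta([.45,.2,.33],tool(.05,0))
lg=[];follow(c,[(np.array([.45,.2,.33]),tool(.05,0)),(np.array([.57,.17,.06]),tool(.05,0)),(np.array([.57,.36,.075]),tool(.05,0))],log=lg);print(np.round(lg,2).tolist())
E
```

```text
clock: 11.45
ee_pos: [0.4512, -0.3399, 0.296]
tcp_rot: [[-0.001, 0.989, -0.151], [0.002, -0.151, -0.989], [-1.0, -0.001, -0.002]]
wrist_force: [-0.3, -0.6, -1.0]
grip_width: 0.0437
t 11.45 q [ 1.54  0.67 -1.38  1.7   0.67  1.35 -0.11] p [ 0.4512 -0.3399  0.296 ] F [-0.3 -0.6 -1. ] g 0.0437
slide cm [-0.12 53.99  3.4 ] rot [-0.002 -0.001  0.202]
[[0.56, 0.37, -1.32, 1.81, 0.38, 1.26, -0.81], [0.29, 0.81, -0.89, 1.85, 0.81, 0.89, -0.95], [-0.04, 0.88, -0.87, 1.63, 0.78, 1.01, -1.13]]
```

```bash
python3 -m handwheel '{"slide":[[0,2,1],[0,5,2],[0,9,3],[0,13,4],[0.5,17,5],[1,21,5],[1.5,25,6],[2,29,6],[2,33,6],[2,37,6],[2,41,6],[2,45,6],[2,49,6],[2,52,6],[2,54,6],[2,54,6],[2,54,6],[2,54,6]],"delta_rot":[[0,0,0],[0,0,0.02],[0,0,0.04],[0,0,0.06],[0,0,0.08],[0,0,0.1],[0,0,0.12],[0,0,0.14],[0,0,0.16],[0,0,0.18],[0,0,0.2],[0,0,0.2],[0,0,0.2],[0,0,0.2],[0,0,0.2],[0,0,0.2],[0,0,0.2],[0,0,0.2]]}' -1 35
python3 - <<'E'
from to import *
from h import *
st()
p=shot("wrist");save(p,"pics/w4.png");np.savez("w4.npz",W=p["W"],F=p["frame"],E=p["E"],K=p["K"],D=np.array(p["dist_coeffs"]))
for t in("anvil","jaw_post","tip_pad","gauge"):
    for r in manip.spot_in(t,p)[:1]:print(t,np.round(r["position"],4),r["score"])
W=p["W"]
# rail top 32mm, anvil top 48, post top 93
for z,nm in((.048,"anvil/jaw"),(.093,"post"),(.032,"rail"),(.012,"bed")):
    s=(abs(W[...,2]-z)<.004)&(W[...,1]>.05)&(W[...,0]>.47)&(W[...,0]<.72)
    q=W[s];print(nm,len(q),np.round(np.percentile(q,[2,50,98],axis=0),3).tolist() if len(q) else "")
E
```

```text
clock: 13.25
ee_pos: [0.4705, 0.1975, 0.356]
tcp_rot: [[-0.003, 0.999, 0.045], [0.0, 0.045, -0.999], [-1.0, -0.003, -0.0]]
wrist_force: [0.2, -0.2, -0.6]
grip_width: 0.0431
t 13.25 q [ 0.61  0.39 -1.33  1.75  0.38  1.32 -0.76] p [0.4705 0.1975 0.356 ] F [ 0.2 -0.2 -0.6] g 0.0431
anvil [0.5867 0.1272 0.0418] 0.93
jaw_post [0.5715 0.3303 0.0479] 0.73
tip_pad [0.5372 0.2896 0.038 ] 0.41
gauge [0.5673 0.278  0.0152] 0.96
anvil/jaw 2858 [[0.528, 0.092, 0.045], [0.589, 0.331, 0.047], [0.701, 0.358, 0.051]]
post 533 [[0.532, 0.069, 0.089], [0.546, 0.33, 0.092], [0.715, 0.344, 0.096]]
rail 3101 [[0.538, 0.094, 0.029], [0.615, 0.247, 0.032], [0.706, 0.384, 0.035]]
bed 14952 [[0.495, 0.101, 0.01], [0.558, 0.267, 0.012], [0.615, 0.385, 0.014]]
```

View pics/w4.png

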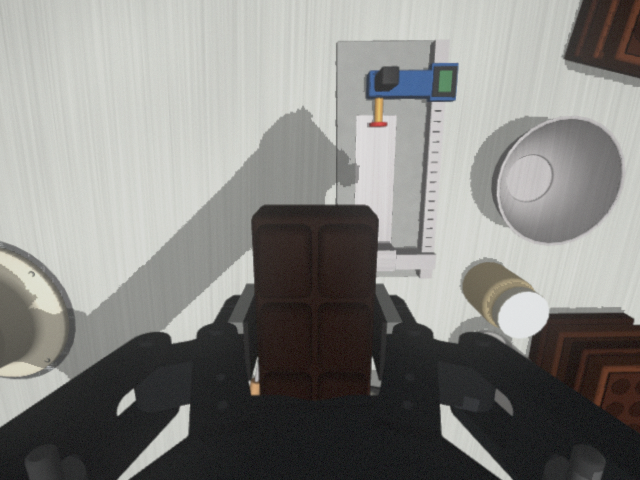

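```bash
cat > gfit.py <<'E'
from h import *
d=np.load("w4.npz");W=d["W"];F=d["frame"] if "frame" in d else d["F"];X,Y,Zz=W[...,0],W[...,1],W[...,2]
def edges(mask,q):
    ys=[];xs=[]
    for y in np.arange(.19,.37,.006):
        s=mask&(abs(Y-y)<.003)
        if s.sum()>8: ys.append(y);xs.append(np.percentile(X[s],q))
    k=np.polyfit(ys,xs,1);r=np.array(xs)-np.polyval(k,ys);g=abs(r)<.002;k=np.polyfit(np.array(ys)[g],np.array(xs)[g],1);return k,r.std(),g.sum()
bed=(abs(Zz-.012)<.0035)&(X>.49)&(X<.62);rail=(abs(Zz-.032)<.003)&(X>.59)&(X<.65)
kb,rb,nb=edges(bed,1);print("bed left",kb,rb,nb)
for q in(3,97):print("rail",q,edges(rail,q))
psi=-np.arctan(kb[0]);print("psi",psi)
hsv=cv2.cvtColor(F,cv2.COLOR_RGB2HSV)
s=(abs(Zz-.093)<.004)&(X>.51)&(X<.58)&(Y>.3)&(Y<.37);ps=W[s];print("post top n",len(ps),ps.mean(0),np.percentile(ps,[2,98],axis=0)-ps.mean(0))
red=((hsv[...,0]<6)|(hsv[...,0]>174))&(hsv[...,1]>170)&(hsv[...,2]>70)&(X>.5)&(X<.6)&(Y>.25)&(Y<.33)&(Zz<.06)
r=W[red];print("red",len(r),np.median(r,0),np.percentile(r,[2,98],axis=0).tolist())
an=(abs(Zz-.048)<.003)&(X>.48)&(X<.62)&(Y<.2)&(Y>.1);a=W[an];print("anvil",len(a),np.percentile(a,[2,98],axis=0).tolist())
# held block
T=np.array([.4705,.1975,.356]);h=W[(abs(X-T[0])<.03)&(Y>.2)&(Y<.27)&(Zz>.28)&(Zz<.4)]
R=np.array([[0,1,.045],[0,.045,-1],[-1,0,0]]);l=(h-T)@R;print("held tool x,y,z pct",np.round(np.percentile(l,[1,5,50,95,99],axis=0),4).tolist())
E
python3 gfit.py
```

```text
bed left [-0.05401423  0.51062815] 0.00036252851656846843 30
rail 3 (array([-0.06479604,  0.62430518]), np.float64(0.0023308484008184877), np.int64(22))
rail 97 (array([-0.06139766,  0.63873431]), np.float64(0.00048674734828916253), np.int64(24))
psi 0.05396179430475507
post top n 344 [0.54062408 0.33499583 0.09216311] [[-0.00835907 -0.00848795 -0.0025086 ]
 [ 0.00866256  0.00891605  0.0018916 ]]
  return _methods._mean(a, axis=axis, dtype=dtype,
  ret = um.true_divide(
Traceback (most recent call last):
  File "gfit.py", line 16, in <module>
    r=W[red];print("red",len(r),np.median(r,0),np.percentile(r,[2,98],axis=0).tolist())
                                               ~~~~~~~~~~~~~^^^^^^^^^^^^^^^^^
IndexError: index -1 is out of bounds for axis 0 with size 0
```

```bash
sed -i 's/^red=.*/red=(F[...,0]>1.8*F[...,1])\&(F[...,0]>2*F[...,2].astype(int))\&(X>.5)\&(X<.6)\&(Y>.25)\&(Y<.325)\&(Zz<.06)/; s/^r=W\[red\].*/vu=np.argwhere(red);print("red",len(vu),vu.min(0) if len(vu) else 0,vu.max(0) if len(vu) else 0);P=W[red];print(np.round(np.percentile(P,[3,50,97],axis=0),4).tolist() if len(P) else "")/' gfit.py; python3 gfit.py | tail -5
python3 - <<'E'
import numpy as np
d=np.load("w4.npz");W=d["W"];F=d["F"]
for v in range(116,130,2):print(v,F[v,378],np.round(W[v,378],4))
for v in range(230,276,3):print(v,np.round(W[v,388],3),np.round(W[v,415],3))
E
```

```text
[ 0.00866256  0.00891605  0.0018916 ]]
red 53 [122 370] [125 385]
[[0.5339, 0.29, 0.0324], [0.5419, 0.2915, 0.0375], [0.5503, 0.2937, 0.0396]]
anvil 397 [[0.5538804284666285, 0.11292120602995756, 0.04622782829699341], [0.5772037762673619, 0.13950815205434672, 0.04941789012083171]]
held tool x,y,z pct [[-0.0361, -0.0282, -0.0443], [-0.0299, -0.0243, -0.044], [-0.0083, 0.0011, -0.021], [0.0047, 0.026, -0.005], [0.0151, 0.0294, -0.0029]]
116 [223 188 109] [0.5421 0.3007 0.0322]
118 [223 189 110] [0.542  0.2984 0.0335]
120 [222 188 110] [0.5423 0.2961 0.0329]
122 [198  97  76] [0.5419 0.2936 0.0368]
124 [205  73  69] [0.542  0.2913 0.0375]
126 [146  94  92] [0.5421 0.289  0.0379]
128 [211 208 209] [0.5466 0.2881 0.0123]
230 [0.572 0.158 0.012] [0.609 0.159 0.012]
233 [0.572 0.153 0.012] [0.609 0.155 0.012]
236 [0.573 0.149 0.012] [0.61  0.151 0.012]
239 [0.573 0.145 0.013] [0.61  0.146 0.011]
242 [0.574 0.141 0.011] [0.61  0.143 0.013]
245 [0.571 0.141 0.026] [0.612 0.138 0.01 ]
248 [0.568 0.14  0.039] [0.611 0.134 0.014]
251 [0.567 0.138 0.047] [0.607 0.134 0.028]
254 [0.567 0.134 0.047] [0.604 0.134 0.041]
257 [0.568 0.131 0.048] [0.604 0.13  0.043]
260 [0.568 0.127 0.048] [0.604 0.126 0.042]
263 [0.569 0.122 0.047] [0.605 0.122 0.042]
266 [0.569 0.119 0.049] [0.605 0.118 0.042]
269 [0.569 0.115 0.048] [0.615 0.104 0.012]
272 [0.578 0.097 0.012] [0.616 0.099 0.011]
275 [0.579 0.092 0.011] [0.616 0.094 0.011]
```

```bash
python3 -m handwheel '{"slide":[[1,-0.1,-1],[2.5,-0.2,-3],[4,-0.4,-6],[6,-0.6,-10],[7.9,-0.8,-14],[7.9,-0.8,-18],[7.9,-0.8,-21],[7.9,-0.8,-24],[7.9,-0.8,-25],[7.9,-0.8,-25],[7.9,-0.8,-25]],"delta_rot":[[0,0,0.012],[0,0,0.012],[0,0,0.012],[0,0,0.012],[0,0,0.012],[0,0,0.012],[0,0,0.012],[0,0,0.012],[0,0,0.012],[0,0,0.012],[0,0,0.012]]}' -1 35
python3 - <<'E'
from to import *
from h import *
st();delta([.549,.190,.0350],tool(.057,0))
p=shot("wrist");save(p,"pics/w5.png")
E
```

```text
clock: 14.6
ee_pos: [0.5504, 0.192, 0.1075]
tcp_rot: [[-0.001, 0.998, 0.059], [0.002, 0.059, -0.998], [-1.0, -0.001, -0.002]]
wrist_force: [0.5, 0.9, -0.1]
grip_width: 0.0434
t 14.6 q [ 0.33  0.77 -0.98  1.82  0.76  0.99 -0.92] p [0.5504 0.192  0.1075] F [ 0.5  0.9 -0.1] g 0.0434
slide cm [-0.14 -0.2  -7.25] rot [-0.002 -0.001 -0.002]
```

View pics/w5.png

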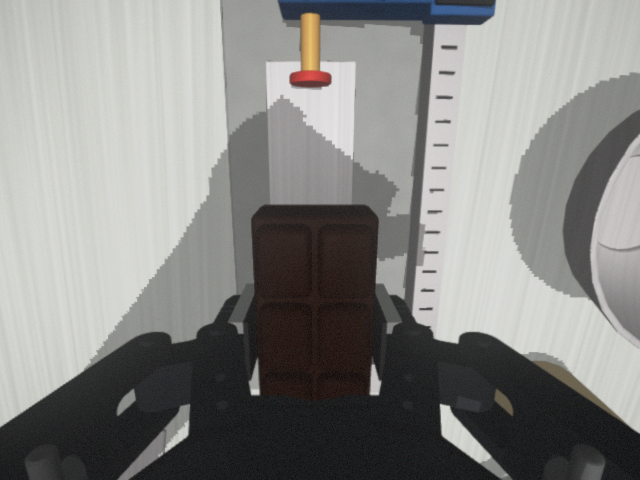

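```bash
python3 -m handwheel '{"slide":[[-0.1,-0.2,-1.5],[-0.1,-0.2,-3],[-0.1,-0.2,-4.5],[-0.1,-0.2,-5.5],[-0.1,-0.2,-6.3],[-0.1,-0.2,-6.8],[-0.1,-0.2,-7],[-0.1,-0.2,-7.2],[-0.1,-0.2,-7.2],[-0.1,-0.2,-7.2]],"delta_rot":[[0,0,0],[0,0,0],[0,0,0],[0,0,0],[0,0,0],[0,0,0],[0,0,0],[0,0,0],[0,0,0],[0,0,0]]}' -1 35
```

```text
clock: 15.65
ee_pos: [0.549, 0.1895, 0.0351]
tcp_rot: [[-0.002, 0.998, 0.059], [0.002, 0.059, -0.998], [-1.0, -0.002, -0.002]]
wrist_force: [-0.7, 0.3, -1.3]
grip_width: 0.0435
```

```bash
python3 -m handwheel '{"slide":[[0,0,-0.1],[0,0,-0.1],[0,0,-0.1]],"delta_rot":[[0,0,0],[0,0,0],[0,0,0]]}' -1 35; python3 -m handwheel '{"slide":[[0,0,-0.1],[0,0,-0.1],[0,0,-0.1]],"delta_rot":[[0,0,0],[0,0,0],[0,0,0]]}' -1 35
```

```text
clock: 15.95
ee_pos: [0.5488, 0.1893, 0.0338]
tcp_rot: [[-0.002, 0.998, 0.059], [0.001, 0.059, -0.998], [-1.0, -0.002, -0.002]]
wrist_force: [-0.8, 0.4, -2.2]
grip_width: 0.0434
clock: 16.25
ee_pos: [0.5489, 0.1894, 0.0328]
tcp_rot: [[-0.002, 0.998, 0.059], [0.002, 0.059, -0.998], [-1.0, -0.002, -0.002]]
wrist_force: [0.9, 0.1, -1.3]
grip_width: 0.0435
```

```bash
for i in 1 2; do echo; done
python3 -m handwheel '{"slide":[[0,0,-0.1],[0,0,-0.1],[0,0,-0.1]],"delta_rot":[[0,0,0],[0,0,0],[0,0,0]]}' -1 35
python3 - <<'E'
from h import *
o=manip.get_obs();print(o["wrist_force"])
p=shot("scene");W=p["W"];s=(abs(W[...,0]-.549)<.035)&(W[...,1]>.13)&(W[...,1]<.245)&(W[...,2]>.03)&(W[...,2]<.07)
dk=s&(p["frame"].max(2)<90);P=W[dk];print(len(P),np.percentile(P[:,2],[10,50,90]))
E
```

```text
clock: 16.55
ee_pos: [0.5488, 0.1894, 0.0327]
tcp_rot: [[-0.002, 0.998, 0.059], [0.001, 0.059, -0.998], [-1.0, -0.002, -0.001]]
wrist_force: [-2.1, -1.8, 7.3]
grip_width: 0.0437
[-2.12037739 -1.80266358  7.28440983]
486 [0.03341764 0.04102277 0.04704192]
```

```bash
python3 -m handwheel '{"slide":[[0,0,0.05],[0,0,0.05],[0,0,0.05],[0,0,0.05],[0,0,0.05],[0,0,0.05],[0,0,0.05],[0,0,0.05],[0,0,3],[0,0,7],[0,0.0,11],[0,4,15],[0,4,17],[0,4,17],[0,4,17]],"delta_rot":[[0,0,0],[0,0,0],[0,0,0],[0,0,0],[0,0,0],[0,0,0],[0,0,0],[0,0,0],[0,0,0],[0,0,0],[0,0,0],[0,0,0],[0,0,0],[0,0,0],[0,0,0]]}' 0.4
python3 - <<'E'
from to import *
from h import *
st()
p=shot("wrist");save(p,"pics/w6.png");np.savez("w6.npz",W=p["W"],F=p["frame"])
W=p["W"];X,Y,Z=W[...,0],W[...,1],W[...,2]
s=(Z>.03)&(Z<.048)&(p["frame"].max(2)<100)&(abs(X-.55)<.04)&(Y>.12)&(Y<.26)
P=W[s].astype(np.float32);print(len(P),cv2.minAreaRect(P[:,:2]),np.percentile(P[:,2],[10,90]))
q=W[(abs(Z-.093)<.004)&(X>.5)&(X<.58)&(Y>.3)&(Y<.37)];print("post",len(q),q.mean(0) if len(q) else "")
E
```

```text
clock: 18.1
ee_pos: [0.5488, 0.2291, 0.2018]
tcp_rot: [[-0.001, 0.998, 0.059], [0.001, 0.059, -0.998], [-1.0, -0.001, -0.001]]
wrist_force: [-0.5, -1.0, -0.9]
grip_width: 0.0599
t 18.1 q [ 0.32  0.68 -1.08  1.73  0.65  1.14 -0.9 ] p [0.5488 0.2291 0.2018] F [-0.5 -1.  -0.9] g 0.0599Traceback (most recent call last):
  File "<stdin>", line 7, in <module>
cv2.error: OpenCV(4.12.0) /io/opencv/modules/imgproc/src/convhull.cpp:143: error: (-215:Assertion failed) total >= 0 && (depth == CV_32F || depth == CV_32S) in function 'convexHull'
```

View pics/w6.png

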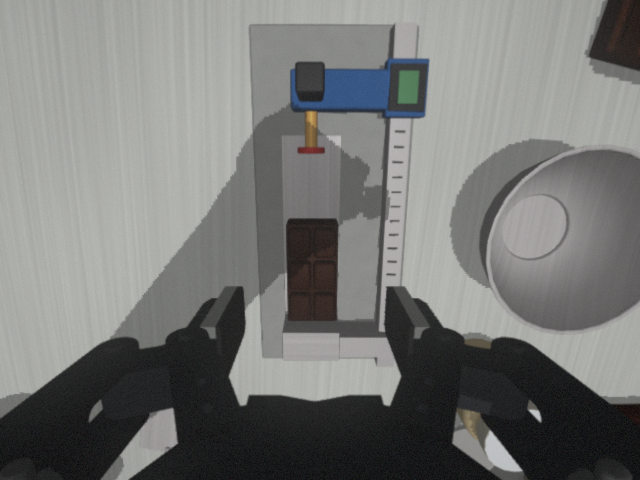

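Run:
```python
import numpy as np,cv2
d=np.load("w6.npz");W=d["W"];F=d["F"].astype(int)
P=W[222:320,280:345].reshape(-1,3);P=P[(P[:,2]>.033)&(P[:,2]<.05)&(P[:,1]<.25)].astype(np.float32);P=np.ascontiguousarray(P[:,:2]);print(len(P),cv2.minAreaRect(P))
for v in(222,270,318):
    print(np.round([W[v,292],W[v,312],W[v,333]],4).tolist())
q=W[60:110,290:330].reshape(-1,3);q=q[abs(q[:,2]-.093)<.004];print("post",len(q),q.mean(0),np.percentile(q,[2,98],axis=0))
for v in list(range(144,156,2))+list(range(318,340,3)):print(v,F[v,311],np.round(W[v,311],4))
```

```text
4911 ((0.5501182675361633, 0.1893332600593567), (0.044009268283843994, 0.08887418359518051), 3.343362331390381)
[[0.5309, 0.2325, 0.0328], [0.5476, 0.2333, 0.0322], [0.5651, 0.2344, 0.0326]]
[[0.5331, 0.1933, 0.0419], [0.55, 0.1924, 0.0367], [0.5676, 0.1949, 0.0407]]
[[0.535, 0.1488, 0.0419], [0.5526, 0.1466, 0.0357], [0.5709, 0.15, 0.04]]
post 969 [0.54075727 0.33512103 0.09227638] [[0.53208844 0.3264799  0.09008998]
 [0.54931325 0.34392267 0.09398908]]
144 [139 110  67] [0.5432 0.2963 0.0333]
146 [131 100  63] [0.5433 0.2948 0.0324]
148 [121  51  46] [0.5434 0.2933 0.0378]
150 [123  50  50] [0.5435 0.2918 0.0382]
152 [115  48  46] [0.5436 0.2903 0.0382]
154 [116 107 108] [0.5435 0.2881 0.0115]
318 [56 43 40] [0.5517 0.1463 0.0352]
321 [72 69 68] [0.552  0.1393 0.0277]
324 [74 74 73] [nan nan nan]
327 [75 74 74] [0.5521 0.139  0.0382]
330 [75 75 75] [0.5522 0.1386 0.0427]
333 [146 146 145] [0.5523 0.1385 0.0477]
336 [161 160 159] [0.5524 0.1351 0.0468]
339 [165 164 164] [0.5526 0.1322 0.047 ]
```

```bash
python3 -m handwheel '{"slide":[[-0.2,3,0],[-0.5,6,0],[-0.8,9,0],[-0.8,10.6,-1],[-0.8,10.6,-3],[-0.8,10.6,-5.5],[-0.8,10.6,-8],[-0.8,10.6,-10],[-0.8,10.6,-11.5],[-0.8,10.6,-12.7],[-0.8,10.6,-12.7],[-0.8,10.6,-12.7]],"delta_rot":[[0,0,0],[0,0,0],[0,0,0],[0,0,0],[0,0,0],[0,0,0],[0,0,0],[0,0,0],[0,0,0],[0,0,0],[0,0,0],[0,0,0]]}' 0
python3 - <<'E'
from to import *
from h import *
st();p=shot("wrist");save(p,"pics/w7.png")
E
```

```text
clock: 19.35
ee_pos: [0.5409, 0.3357, 0.0751]
tcp_rot: [[-0.002, 0.998, 0.059], [0.002, 0.059, -0.998], [-1.0, -0.002, -0.002]]
wrist_force: [0.9, -0.4, 0.5]
grip_width: 0.0428
t 19.35 q [ 0.03  0.87 -0.92  1.69  0.8   1.   -1.13] p [0.5409 0.3357 0.0751] F [ 0.9 -0.4  0.5] g 0.0428
```

View pics/w7.png

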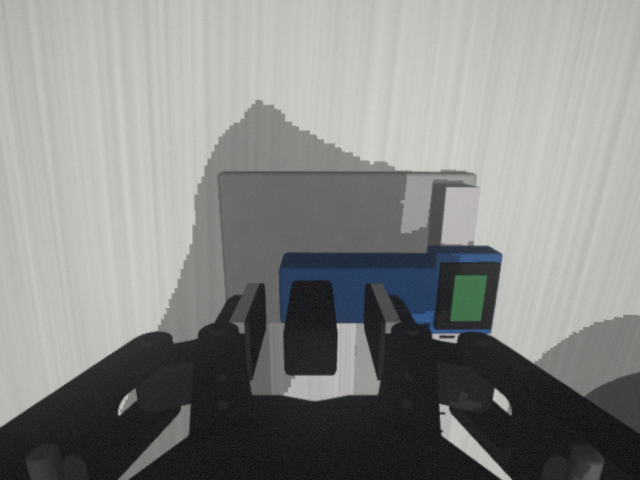

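Post at (310, 325) stands between the fingers (pads near columns 255 and 378). Grip it.

```bash
python3 -m handwheel '{"slide":[[0,0,0],[0,0,0],[0,0,0],[0,0,0],[0,0,0],[0,0,0],[0,0,0],[0,0,0]],"delta_rot":[[0,0,0],[0,0,0],[0,0,0],[0,0,0],[0,0,0],[0,0,0],[0,0,0],[0,0,0]]}' -1 45
python3 -m handwheel '{"slide":[[0,-0.3,0],[0.1,-0.8,0],[0.1,-1.4,0],[0.1,-2,0],[0.1,-2.6,0],[0.2,-3.2,0],[0.2,-3.8,0],[0.2,-4.3,0],[0.3,-4.7,0],[0.3,-5,0],[0.3,-5,0],[0.3,-5,0]],"delta_rot":[[0,0,0],[0,0,0],[0,0,0],[0,0,0],[0,0,0],[0,0,0],[0,0,0],[0,0,0],[0,0,0],[0,0,0],[0,0,0],[0,0,0]]}' -1 45
```

```text
clock: 20.2
ee_pos: [0.5395, 0.3359, 0.0759]
tcp_rot: [[-0.003, 0.998, 0.06], [0.001, 0.06, -0.998], [-1.0, -0.003, -0.001]]
wrist_force: [-4.4, -2.5, 5.6]
grip_width: 0.0174
clock: 21.4
ee_pos: [0.5422, 0.2885, 0.076]
tcp_rot: [[-0.003, 0.998, 0.061], [0.006, 0.061, -0.998], [-1.0, -0.003, -0.006]]
wrist_force: [-4.6, 5.7, 2.0]
grip_width: 0.0176
```

```bash
python3 -m handwheel '{"slide":[[0,-0.2,0],[0,-0.4,0],[0,-0.6,0],[0,-0.8,0],[0.1,-1,0],[0.1,-1.2,0],[0.1,-1.4,0],[0.1,-1.6,0],[0.1,-1.8,0],[0.1,-1.9,0],[0.1,-1.9,0],[0.1,-1.9,0]],"delta_rot":[[0,0,0],[0,0,0],[0,0,0],[0,0,0],[0,0,0],[0,0,0],[0,0,0],[0,0,0],[0,0,0],[0,0,0],[0,0,0],[0,0,0]]}' -1 45
python3 - <<'E'
from h import *
p=shot("scene");save({"frame":cv2.resize(p["frame"][230:370,310:480],None,fx=4,fy=4)},"pics/s8.png")
E
```

```text
clock: 22.6
ee_pos: [0.5432, 0.2709, 0.076]
tcp_rot: [[-0.003, 0.998, 0.062], [0.008, 0.062, -0.998], [-1.0, -0.002, -0.008]]
wrist_force: [-3.7, 8.5, -0.4]
grip_width: 0.0174
```

View pics/s8.png

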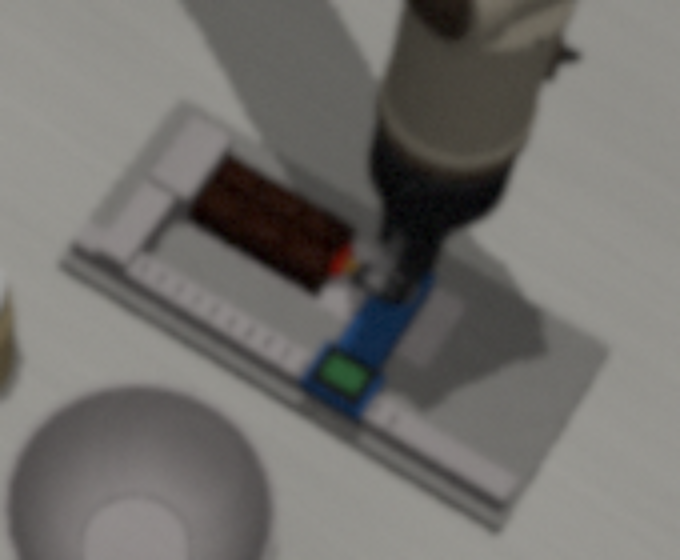

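```bash
python3 -m handwheel '{"slide":[[0,-0.1,0],[0,-0.2,0],[0,-0.3,0],[0,-0.4,0],[0,-0.4,0],[0,-0.4,0],[0,-0.4,0]],"delta_rot":[[0,0,0],[0,0,0],[0,0,0],[0,0,0],[0,0,0],[0,0,0],[0,0,0]]}' -1 45
python3 -m handwheel '{"slide":[[0,0,0],[0,0,0],[0,0,0],[0,0,0],[0,0,0],[0,0,0],[0,0,2],[0,0,5],[0,0,8],[0,0,10],[0,-3,12.5],[0,-6,12.5],[0,-6,12.5],[0,-6,12.5]],"delta_rot":[[0,0,0],[0,0,0],[0,0,0],[0,0,0],[0,0,0],[0,0,0],[0,0,0],[0,0,0],[0,0,0],[0,0,0],[0,0,0],[0,0,0],[0,0,0],[0,0,0]]}' 0.1
python3 - <<'E'
from to import *
from h import *
st()
p=shot("wrist");save(p,"pics/w9.png");W=p["W"];F=p["frame"].astype(int);X,Y,Z=W[...,0],W[...,1],W[...,2]
n=(X>.51)&(X<.58)
q=W[n&(abs(Z-.093)<.004)&(Y>.23)&(Y<.3)];print("post",len(q),q.mean(0))
r=W[n&(F[...,0]>1.7*F[...,1])&(F[...,0]>1.7*F[...,2])&(F[...,0]>70)&(Y>.2)&(Y<.27)];print("red",len(r),np.round(np.percentile(r,[2,50,98],axis=0),4).tolist() if len(r) else "")
P=W[n&(Z>.03)&(Z<.046)&(F.max(2)<100)&(Y>.12)&(Y<.235)];P=np.ascontiguousarray(P[:,:2].astype(np.float32));print(len(P),cv2.minAreaRect(P))
a=W[n&(abs(Z-.048)<.002)&(Y<.15)&(Y>.1)];print("anvil top ymax",len(a),np.percentile(a[:,1],97) if len(a) else "")
E
```

```text
clock: 23.35
ee_pos: [0.5434, 0.2671, 0.076]
tcp_rot: [[-0.002, 0.998, 0.062], [0.008, 0.062, -0.998], [-1.0, -0.002, -0.009]]
wrist_force: [-3.0, 9.2, -1.3]
grip_width: 0.0175
clock: 24.75
ee_pos: [0.545, 0.2013, 0.2003]
tcp_rot: [[-0.002, 0.998, 0.057], [0.001, 0.057, -0.998], [-1.0, -0.002, -0.001]]
wrist_force: [0.1, 0.9, -0.6]
grip_width: 0.0471
t 24.75 q [ 0.38  0.66 -1.09  1.76  0.64  1.13 -0.86] p [0.545  0.2013 0.2003] F [ 0.1  0.9 -0.6] g 0.0471
post 848 [0.54462336 0.26720358 0.09224448]
red 173 [[0.5367, 0.2292, 0.0298], [0.5464, 0.2319, 0.0366], [0.5561, 0.2345, 0.0391]]
5747 ((0.5530717968940735, 0.18343544006347656), (0.05255192518234253, 0.10243656486272812), 0.5658528804779053)
anvil top ymax 1761 0.13918990281723723
```

View pics/w9.png

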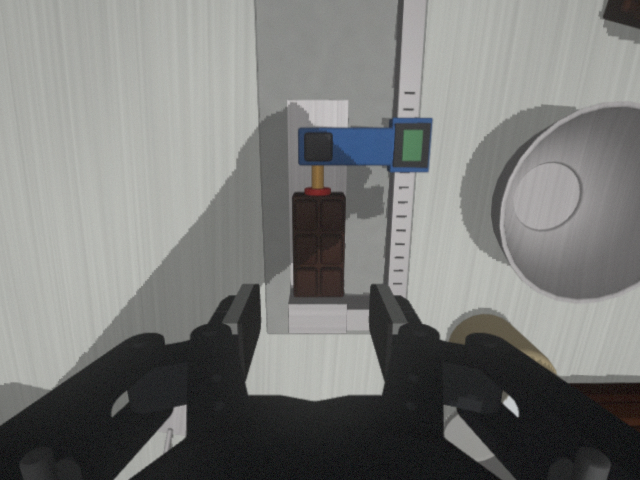

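```bash
python3 -m handwheel '{"slide":[[0,0,0],[0,0,0],[0,0,0],[0,0,0],[0,0,0]],"delta_rot":[[0,0,0],[0,0,0],[0,0,0],[0,0,0],[0,0,0]]}'; python3 -c "
from plant import manip
print(manip.job_done())"
```

```text
clock: 25.3
ee_pos: [0.5446, 0.2027, 0.1996]
tcp_rot: [[-0.003, 0.998, 0.059], [0.002, 0.059, -0.998], [-1.0, -0.002, -0.002]]
wrist_force: [0.0, -0.5, -0.1]
grip_width: 0.047
the job is handed in; nothing more can be done
None
```

I moved the dark block from the rack to the gauge bed, let go of it, slid the jaw up by its post and released it. The job was handed in at about 25 s of the 54 s allowed, and no verdict was reported.

- **Placing:** After I let go, the wrist image showed the block flat on the bed. It was about 1 mm off the measuring line, its yaw matched the gauge's, and it stood about 5.5 mm from the fixed jaw with the tip still out.
- **Clamping:** At the end the post-to-tip-face distance was about 38 mm, against 46 mm with the tip out. That puts the tip about 8 mm in, of its 16 mm. In the last image the block is lined up between the fixed jaw and the tip and looks in contact with both. I could not measure those contact forces directly.
- **Last block fit:** My final rectangle fit of the block came out too large (52 × 102 mm) because other dark pixels got into it. I judged its final alignment from the image and the earlier clean fit.
- **Approach:** The first try at the rack ran into two wrist joint limits before touching anything. I went round to another arm posture, and the grasp then went as planned.
- **Other objects:** I did not re-measure the other blocks, scraper, jug, bowl or jar at the end. No arm move touched them as far as the force readings and images showed.

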